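# Sort the mending-table notions into their trays

## Task

Clear the mending table by putting each kind of notion in its own tray: both thread spools standing upright in the teal tray, both round tape measures lying flat side by side in the wooden tray, and the green pin tin upright in the dark grey tray. Everything must rest flat on its tray's floor, let go and still, and the spray bottle and the cardboard canister must be left alone.

Things in the scene. Friction and masses are not known exactly. Their poses are not given: they have to be found in the camera images.
- red_spool: Spool of red sewing thread with ends of the same colour (white dot on the top), standing upright on the table: a cylinder 36 mm in diameter, 56 mm tall, about 40 g. Origin: centre of its underside; z up along its axis.
- blue_spool: Spool of blue sewing thread with ends of the same colour (white dot on the top), standing upright on the table: a cylinder 36 mm in diameter, 56 mm tall, about 40 g. Origin: centre of its underside; z up along its axis.
- yellow_tape: Round yellow retractable tape-measure case lying flat: a disc 50 mm in diameter, 22 mm thick, about 60 g, with a white ring and a black button (18 mm across, standing 2.5 mm proud) on top and a small flat steel tab on its rim that needs no care. Origin: centre of its underside; z up.
- pink_tape: Round pink retractable tape-measure case lying flat: a disc 50 mm in diameter, 22 mm thick, about 60 g, with a white ring and a black button (18 mm across, standing 2.5 mm proud) on top and a small flat steel tab on its rim that needs no care. Origin: centre of its underside; z up.
- pin_tin: Closed round leaf-green pin tin, a plain cylinder 52 mm in diameter (53 mm at the lid), 30 mm tall, about 90 g, standing on the table. The lid does not come off. Origin: centre of its underside; z up.
- thread_tray: Teal (blue-green) plastic tray fixed to the table, long side roughly across the robot's view: outside 130 mm (x) by 180 mm (y) by 16 mm high, walls 5 mm, inside 120 by 170 mm, floor 4 mm thick. Empty at the start. Origin: centre of its underside on the table; x along the short side, y along the long side, z up. It takes the two thread spools.
- tape_tray: Brown wooden tray fixed to the table, long side roughly across the robot's view: outside 130 mm (x) by 180 mm (y) by 16 mm high, walls 5 mm, inside 120 by 170 mm, floor 4 mm thick. Empty at the start. Origin: centre of its underside on the table; x along the short side, y along the long side, z up. It takes the two tape measures.
- pin_tray: Dark grey plastic tray fixed to the table, long side roughly across the robot's view: outside 130 mm (x) by 180 mm (y) by 16 mm high, walls 5 mm, inside 120 by 170 mm, floor 4 mm thick. Empty at the start. Origin: centre of its underside on the table; x along the short side, y along the long side, z up. It takes the pin tin.
- spray_bottle: Bystander, to be left alone: purple water spray bottle with black trigger head, standing loose, 60 mm in diameter, 190 mm tall, to the robot's right of the trays. Origin: centre of its underside.
- card_canister: Bystander, to be left alone: brown cardboard canister, standing loose, 74 mm in diameter, 86 mm tall, to the robot's left of the trays. Origin: centre of its underside.

How it is judged:
By the outcome, as a careful person would: the job done as asked, in the order asked, and still so for the second after the job is handed in, with the robot touching nothing.
It also fails if it takes over 128 s, if anything falls off the work surface, if the arm or the gripper's body presses on something with over 40 N, if the wrist force passes 120 N, or if a joint passes its speed limit or range.

## Robot

A 6-joint arm with a two-finger parallel gripper is mounted at the origin on the work surface. World frame = base frame: x ahead of the robot, y to its left, z up, the work surface at z = 0. Lengths are in m, angles in degrees, forces in N, time in s.
With the tool pointing down it reaches from about 0.3 to 0.75 m from the base axis. Payload 8.5 kg.
Tool frame: the origin (TCP) lies on the centre line of the jaws, within the pads' length; the fingertips stand 25 mm ahead of it and the grasp point (between the pads) lies 6 mm ahead of it; z points along the fingers, y is the line along which they close (so a half turn about z gives the same grasp; the last joint's range is limited). The gripper opens to 85 mm and grips with 20 to 120 N. Pads are 22 mm wide; open, the fingers measure 114 mm over their backs; the gripper's body (76 mm by 85 mm) begins 54 mm behind the grasp point. The pads swing forward as they close: fully open they stand 13 mm farther back than shut.
Start: joints at [56.305, 21.807, 74.336, -0, 83.858, -12.336], TCP at [0.2, 0.512, 0.256] pointing down, gripper open.
Joint ranges: [-178.18, 178.18], [-50.72, 133.34], [12.68, 142.11], [-81.47, 261.47], [9.98, 163.14], [-165.26, 165.26]. Speed limits (degrees/s): [136.94, 136.94, 180, 180, 180, 180].

## Interface

Orientations are given as a 3x3 rotation matrix whose columns are the frame's x, y, z axes.
In Python, from rig import telemetry, optics, env gives the robot as it stands.
- The arm moves only by the tool send_rows, never from a script. Its argument "deltas" is a list that holds one entry, the list of rows, each a list of 7 numbers: the shift along the tool's x, y, z in m, then the turn, a rotation vector about the tool's x, y, z in rad, then the opening, from -1 (shut) to 1 (fully open), so that 0 is half open. In form: [[[x, y, z, ax, ay, az, grip], ...]]. A call has 1 to 12 rows; each row shifts and turns the commanded pose from where the row before left it, along the tool's axes as they then stand; what a row does not reach is not made up. A row lasts 1/8 s, in which the tool goes at most 62.5 mm and 10.7 degrees, less where a joint would pass 70% of its speed; a pose out of reach is approached as far as the arm can. A call is refused whole if a number of a shift passes 0.0625 or a number of a turn 0.188, either way. A call with a gripper value outside its range is refused whole. The fingers move at their own pace and stop on an object; "squeeze" is the grip in N (left out, the last holds). Time passes only in rows, so rows that do not move let the fingers close. It gives the time, the measured TCP pose, the force, the opening and the grip force at its end, in the units of the state.
- telemetry.observe(): the state, without advancing time (a new reading comes with each control period).
- optics.get_image(name): name is "side" or "top"; returns a dict with "image" (420x560x3 uint8, red, green, blue), "range_z" (420x560 float32, m along the optical axis (not along the pixel's ray), 0 where there is no reading), "K" (3x3 intrinsics, pixels), "rvec" (rotation vector, rad) and "tvec" (3), from world to camera coordinates, as OpenCV has them. Camera axes: x right, y down, z forward; pixel columns grow to the right and rows downward; lengths in m; the calibration is good to about 2 mm. A picture is of the moment at which its call begins.
- env.close_job(): hands the job in; it is judged then, once.
The state is a dict: "time_s": time; "q": joint angles; "qvel": joint speeds; "joint_efforts": joint torques, N m; "position": TCP position; "tool_rot": TCP orientation; "ft_force": force on the tool from outside, world axes, zero at the start; "wrist_torque": the same for the moment, N m; "grip_width": finger opening in m; "gripper_force": force on a finger pad.
Only numpy, scipy, OpenCV 4.12 (cv2) and the standard library are available. Lean on these libraries where they do the work, as an engineer would, in place of code of your own. Each camera call takes 0.05 s, during which the arm holds its last target. There are 200 camera calls.

## Working session

There is one attempt and no reset: what is moved stays moved. The work goes in short steps, Python scripts to look and compute and a tool call to move; the robot and the scene stay as the last step left them, time stands still between calls to the robot, and variables do not carry over. Pictures are saved under pics/ and viewed, at most 14 in all, crops included, and the job is handed in when it is done.

Besides the shell and the picture viewer there is one more tool, called after ">>>" by a JSON object that holds its "name" and its "arguments". send_rows: Moves the arm, as the interface text tells. Its arguments: {"type":"object","properties":{"deltas":{"type":"array"},"squeeze":{"type":"number"}},"required":["deltas"]}

```bash
mkdir -p pics; ls; python3 - <<'E'
from rig import telemetry, optics
import cv2
s=telemetry.observe(); print(s)
for n in("top","side"):
    d=optics.get_image(n); cv2.imwrite(f"pics/{n}0.png",d["image"][:,:,::-1]); print(n,d["K"],d["rvec"],d["tvec"])
E
```

```text
pics
{'time_s': 0.0, 'q': array([ 5.63053655e+01,  2.18413665e+01,  7.43853502e+01,  1.08669077e-03,
        8.38589064e+01, -1.23357716e+01]), 'qvel': array([ 0.00434562, -0.03354674, -0.05079759,  0.04827701,  0.06837969,
       -0.01448159]), 'joint_efforts': array([ 3.00217573e-03, -4.48440278e+01, -2.31298363e+01,  6.29603028e-05,
        4.53767119e-03, -6.43050541e-06]), 'position': array([0.20016356, 0.5120022 , 0.25570472]), 'tool_rot': array([[-9.31316662e-01,  3.64209502e-01, -8.44735096e-04],
       [ 3.64210325e-01,  9.31315907e-01, -1.23289207e-03],
       [ 3.37684225e-04, -1.45587417e-03, -9.99998883e-01]]), 'ft_force': array([ 0.05640086, -0.17677938,  0.28066182]), 'wrist_torque': array([0.01169475, 0.03147874, 0.03420044]), 'gripper_force': 0.0, 'grip_width': 0.08565443844998569}
top [[419.59759136   0.         282.05752713]
 [  0.         419.59759136 209.08542455]
 [  0.           0.           1.        ]] [ 2.15707397 -2.11384576  0.15137832] [-0.00719318  0.52801118  1.10394972]
side [[528.63714061   0.         277.45270396]
 [  0.         528.63714061 202.66733827]
 [  0.           0.           1.        ]] [ 0.68961648 -2.69978443  1.04082667] [0.44626571 0.18002187 1.15324708]
```

View pics/top0.png

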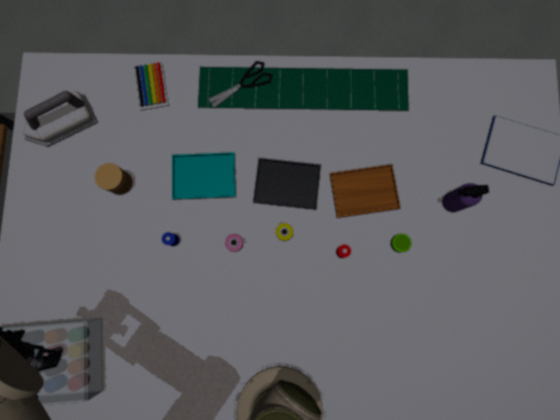

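View pics/side0.png

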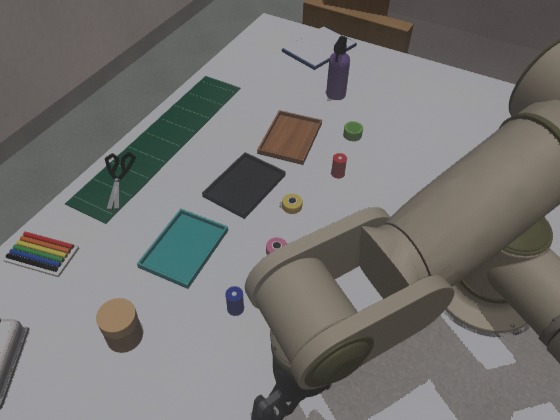

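The top view shows, as (column,row): blue spool (170,239), pink tape (235,242), yellow tape (285,232), red spool (344,251), tin (401,243). The trays are teal (204,176), grey (287,184) and wood (365,191), with the canister (113,178) and bottle (463,198) at either side. The arm stands at lower left; the side view agrees.

```bash
cat > h.py <<'E'
import numpy as np, cv2
from rig import telemetry, optics
def cast(d,uv,z):
    R=cv2.Rodrigues(np.array(d["rvec"],float))[0]; t=np.array(d["tvec"],float).ravel()
    r=R.T@np.linalg.inv(d["K"])@np.array([uv[0],uv[1],1.]); c=-R.T@t
    return c+r*(z-c[2])/r[2]
H={'red':((0,8),200,.056),'blue':((112,125),180,.056),'yellow':((25,34),180,.022),'pink':((155,176),60,.022),
   'green':((45,62),180,.030),'teal':((84,95),150,.016),'wood':((8,18),120,.016)}
def find(d,k,roi=None):
    (a,b),s,z=H[k]; h=cv2.cvtColor(d["image"],cv2.COLOR_RGB2HSV)
    m=cv2.inRange(h,(a,s,50),(b,255,255)); 
    w=np.zeros_like(m); x0,y0,x1,y1=roi or (130,130,440,275); w[y0:y1,x0:x1]=255; m&=w
    c=max(cv2.findContours(m,cv2.RETR_EXTERNAL,cv2.CHAIN_APPROX_NONE)[0],key=cv2.contourArea)
    return c,z
E
python3 - <<'E'
from h import *
d=optics.get_image("top"); np.set_printoptions(precision=4,suppress=True)
for k in H:
    c,z=find(d,k); r=cv2.minAreaRect(c); (u,v),rad=cv2.minEnclosingCircle(c)
    print(k,np.round(r,1) if 0 else r,cast(d,r[0],z)[:2],'circ',cast(d,(u,v),z)[:2],rad, 'area',cv2.contourArea(c))
    u0,v0=int(r[0][0]),int(r[0][1]); R=cv2.Rodrigues(d["rvec"])[0]; zz=d["range_z"][v0,u0]
    P=R.T@(np.linalg.inv(d["K"])@[u0,v0,1]*zz-np.array(d["tvec"]).ravel()); print('   depthpt',P)
    if k in('teal','wood'): print('  corners',[cast(d,p,z)[:2].round(3) for p in cv2.boxPoints(r)])
g=cv2.inRange(d["image"],(0,0,0),(60,60,60)); g[:150]=0;g[215:]=0;g[:,:245]=0;g[:,326:]=0
c=max(cv2.findContours(g,0,1)[0],key=cv2.contourArea); r=cv2.minAreaRect(c); print('grey',r,cast(d,r[0],.016)[:2],[cast(d,p,.016)[:2].round(3) for p in cv2.boxPoints(r)])
E
```

```text
red ((346.0, 255.0), (0.0, 0.0), 0.0) [ 0.4062 -0.1682] circ [ 0.4062 -0.1682] 9.999999747378752e-05 area 0.0
   depthpt [ 0.4062 -0.1681  0.0566]
blue ((168.5, 238.5), (11.0, 11.0), 90.0) [0.4403 0.3048] circ [0.4411 0.3045] 6.269375324249268 area 96.5
   depthpt [0.4416 0.306  0.0567]
yellow ((284.0, 231.5), (15.0, 16.0), 90.0) [ 0.4687 -0.0029] circ [ 0.4685 -0.0032] 8.201602935791016 area 188.5
   depthpt [ 0.4695 -0.0029  0.0277]
pink ((233.5, 242.5), (17.0, 17.0), 90.0) [0.4356 0.135 ] circ [0.4361 0.1341] 8.963724136352539 area 229.5
   depthpt [0.4369 0.1362 0.0234]
green ((397.5, 240.0), (6.0, 3.0), 90.0) [ 0.4509 -0.3115] circ [ 0.4509 -0.3101] 3.1623775959014893 area 1.5
   depthpt [ 0.4508 -0.3101  0.0301]
teal ((202.98220825195312, 175.51918029785156), (43.74778366088867, 63.437984466552734), 87.87889862060547) [0.6236 0.2295] circ [0.6237 0.2295] 37.500099182128906 area 2600.5
   depthpt [0.6283 0.2353 0.0021]
  corners [array([0.682, 0.325]), array([0.692, 0.145]), array([0.566, 0.135]), array([0.556, 0.313])]
wood ((364.61541748046875, 190.35594177246094), (44.24351119995117, 63.54944610595703), 81.72411346435547) [ 0.5894 -0.2263] circ [ 0.5899 -0.2271] 38.013832092285156 area 2657.5
   depthpt [ 0.5926 -0.2264  0.0057]
  corners [array([ 0.637, -0.129]), array([ 0.667, -0.307]), array([ 0.542, -0.322]), array([ 0.513, -0.147])]
grey ((286.6747131347656, 183.3837432861328), (63.387420654296875, 45.061763763427734), 6.170175075531006) [ 0.6053 -0.0076] [array([0.549, 0.086]), array([0.679, 0.077]), array([ 0.662, -0.103]), array([ 0.533, -0.09 ])]
```

```bash
cat >> h.py <<'E'
def cloud(d):
    v,u=np.mgrid[:420,:560]; K=d["K"]; Z=d["range_z"]
    p=np.stack([(u-K[0,2])/K[0,0]*Z,(v-K[1,2])/K[1,1]*Z,Z],-1)-np.array(d["tvec"]).ravel()
    return p@cv2.Rodrigues(np.array(d["rvec"],float))[0]
def top_at(d,xy,z,rad=.045):
    P=cloud(d); m=((np.hypot(P[...,0]-xy[0],P[...,1]-xy[1])<rad)&(abs(P[...,2]-z)<.006)).astype(np.uint8)
    c=max(cv2.findContours(m,0,1)[0],key=cv2.contourArea)
    (u,v),(w,h),_=cv2.minAreaRect(c); return cast(d,(u,v),z)[:2],(w+1,h+1),np.median(P[...,2][m>0]),cast(d,cv2.minEnclosingCircle(c)[0],z)[:2]
E
python3 - <<'E'
from h import *
d=optics.get_image("top"); np.set_printoptions(precision=4,suppress=True)
for k,xy,z in [('red',(.41,-.165),.056),('blue',(.44,.305),.056),('yellow',(.468,-.003),.022),('pink',(.436,.135),.022),('green',(.44,-.32),.03)]: print(k,top_at(d,xy,z))
E
```

```text
red (array([ 0.4167, -0.1643]), (13.0, 14.0), np.float64(0.055819447210433235), array([ 0.417 , -0.1645]))
blue (array([0.4403, 0.3048]), (14.0, 14.0), np.float64(0.05457695407006255), array([0.4399, 0.3052]))
yellow (array([ 0.4687, -0.0043]), (18.0, 18.0), np.float64(0.021763860973720826), array([ 0.4677, -0.0041]))
pink (array([0.4356, 0.135 ]), (18.0, 18.0), np.float64(0.02123890040065865), array([0.4357, 0.1336]))
green (array([ 0.443 , -0.3221]), (19.0, 20.0), np.float64(0.029640458971181012), array([ 0.4432, -0.3227]))
```

>>> {"name": "send_rows", "arguments": {"deltas": [[[0, 0, 0, 0, 0, 0.171, 1], [0, 0, 0, 0, 0, 0.171, 1], [0, 0, 0, 0, 0, 0.171, 1], [0, 0, 0, 0, 0, 0.171, 1], [0, 0, 0, 0, 0, 0.171, 1], [0, 0, 0, 0, 0, 0.171, 1], [0, 0, 0, 0, 0, 0.171, 1], [-0.04, 0.04, 0, 0, 0, 0, 0.3], [-0.04, 0.04, 0, 0, 0, 0, 0.3], [-0.04, 0.04, 0, 0, 0, 0, 0.3], [-0.04, 0.04, 0, 0, 0, 0, 0.3], [-0.04, 0.04, 0, 0, 0, 0, 0.3]]], "squeeze": 30}}

```text
time_s: 1.7
position: [0.4016, 0.3109, 0.2563]
tool_rot: [[-0.001, 1.0, -0.0], [1.0, 0.001, 0.0], [0.0, -0.0, -1.0]]
ft_force: [0.3, -0.1, 1.0]
grip_width: 0.0555
gripper_force: 0.0
```

>>> {"name": "send_rows", "arguments": {"deltas": [[[-0.0527, 0.0017, 0.012, 0, 0, 0, 0.3], [-0.0527, 0.0017, 0.012, 0, 0, 0, 0.3], [-0.0527, 0.0017, 0.012, 0, 0, 0, 0.3], [-0.0527, 0.0017, 0.012, 0, 0, 0, 0.3], [-0.0527, 0.0017, 0.012, 0, 0, 0, 0.3], [-0.0527, 0.0017, 0.012, 0, 0, 0, 0.3], [-0.0527, 0.0017, 0.012, 0, 0, 0, 0.3], [-0.0527, 0.0017, 0.012, 0, 0, 0, 0.3], [-0.0527, 0.0017, 0.012, 0, 0, 0, 0.3], [0, 0, 0.025, 0, 0, 0, 0.3], [0, 0, 0.02, 0, 0, 0, 0.3], [0, 0, 0, 0, 0, 0, 0.3]]]}}

```text
time_s: 3.2
position: [0.4158, -0.1616, 0.1025]
tool_rot: [[-0.001, 1.0, -0.002], [1.0, 0.001, 0.002], [0.002, -0.002, -1.0]]
ft_force: [-0.4, -1.2, -0.3]
grip_width: 0.0555
gripper_force: 0.0
```

```bash
python3 - <<'E'
from h import *
a=optics.get_image("side"); 
cv2.imwrite("pics/a1.png",cv2.resize(a["image"][90:250,230:430,::-1],(800,640))[:600])
E
```

```text
(no output)
```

View pics/a1.png

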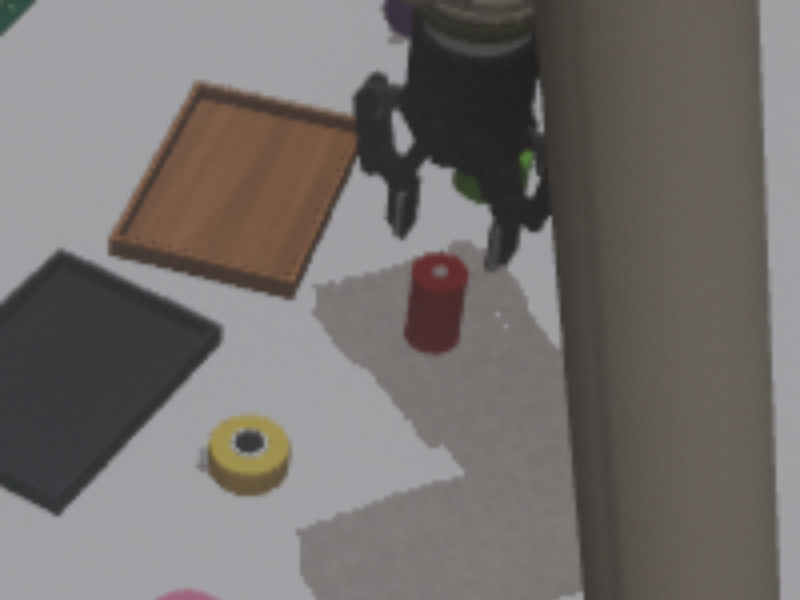

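The crop shows the fingers at (400,225) and (498,255), straddling the red spool (440,270) from above, so they are aligned. I'll descend and grip.

>>> {"name": "send_rows", "arguments": {"deltas": [[[-0.002, 0.001, 0.02, 0, 0, 0, 0.3], [0, 0, 0.025, 0, 0, 0, 0.3], [0, 0, 0.015, 0, 0, 0, 0.3], [0, 0, 0, 0, 0, 0, 0.3], [0, 0, 0, 0, 0, 0, -0.5], [0, 0, 0, 0, 0, 0, -0.5], [0, 0, 0, 0, 0, 0, -0.5], [0, 0, 0, 0, 0, 0, -0.5]]], "squeeze": 30}}

```text
time_s: 4.25
position: [0.4178, -0.1642, 0.0444]
tool_rot: [[-0.001, 1.0, 0.002], [1.0, 0.001, -0.001], [-0.001, 0.002, -1.0]]
ft_force: [0.6, 2.0, 6.9]
grip_width: 0.0353
gripper_force: 29.8
```

>>> {"name": "send_rows", "arguments": {"deltas": [[[0, 0, -0.02, 0, 0, 0, -0.5], [0, 0, -0.04, 0, 0, 0, -0.5], [0, 0, -0.02, 0, 0, 0, -0.5], [0.03, 0.018, 0, 0, 0, 0, -0.5], [0.046, 0.027, 0, 0, 0, 0, -0.5], [0.046, 0.027, 0, 0, 0, 0, -0.5], [0.046, 0.027, 0, 0, 0, 0, -0.5], [0.046, 0.027, 0, 0, 0, 0, -0.5], [0.046, 0.027, 0, 0, 0, 0, -0.5], [0.046, 0.027, 0, 0, 0, 0, -0.5], [0.028, 0.016, 0, 0, 0, 0, -0.5], [0.02, 0.012, 0.01, 0, 0, 0, -0.5]]]}}

```text
time_s: 5.75
position: [0.6256, 0.192, 0.1143]
tool_rot: [[-0.002, 1.0, 0.002], [1.0, 0.002, 0.0], [0.0, 0.002, -1.0]]
ft_force: [-0.5, -0.9, -0.6]
grip_width: 0.035
gripper_force: 30.1
```

>>> {"name": "send_rows", "arguments": {"deltas": [[[0, 0, 0.02, 0, 0, 0, -0.5], [0, 0, 0.02, 0, 0, 0, -0.5], [0, 0, 0, 0, 0, 0, -0.5]]]}}

```text
time_s: 6.12
position: [0.6242, 0.1903, 0.0724]
tool_rot: [[-0.001, 1.0, -0.003], [1.0, 0.001, -0.0], [-0.0, -0.003, -1.0]]
ft_force: [1.8, 0.6, -0.3]
grip_width: 0.0356
gripper_force: 30.1
```

>>> {"name": "send_rows", "arguments": {"deltas": [[[0, 0, 0.015, 0, 0, 0, -0.5], [0, 0, 0.005, 0, 0, 0, -0.5], [0, 0, 0.002, 0, 0, 0, -0.5], [0, 0, 0, 0, 0, 0, -0.5], [0, 0, 0, 0, 0, 0, -0.5]]]}}

```text
time_s: 6.75
position: [0.6251, 0.1903, 0.0517]
tool_rot: [[-0.001, 1.0, 0.001], [1.0, 0.001, 0.0], [0.0, 0.001, -1.0]]
ft_force: [-0.6, -0.0, -0.5]
grip_width: 0.0354
gripper_force: 30.1
```

>>> {"name": "send_rows", "arguments": {"deltas": [[[0, 0, 0.003, 0, 0, 0, -0.5], [0, 0, 0, 0, 0, 0, -0.5], [0, 0, 0, 0, 0, 0, 0.0], [0, 0, 0, 0, 0, 0, 0.3], [0, 0, 0, 0, 0, 0, 0.3], [0, 0, -0.02, 0, 0, 0, 0.3], [0, 0, -0.04, 0, 0, 0, 0.3], [0, 0, -0.03, 0, 0, 0, 0.3], [0.03, -0.04, 0, 0, 0, 0, 0.3], [0.03, -0.05, 0, 0, 0, 0, 0.3], [0.03, -0.05, 0, 0, 0, 0, 0.3], [0.0245, -0.0447, 0, 0, 0, 0, 0.3]]]}}

```text
time_s: 8.25
position: [0.4383, 0.3055, 0.1384]
tool_rot: [[-0.001, 1.0, 0.0], [1.0, 0.001, 0.0], [0.0, 0.0, -1.0]]
ft_force: [0.3, 0.1, -0.3]
grip_width: 0.0557
gripper_force: 0.0
```

>>> {"name": "send_rows", "arguments": {"deltas": [[[0, 0, 0.02, 0, 0, 0, 0.3], [0, 0, 0.02, 0, 0, 0, 0.3], [0, 0, 0, 0, 0, 0, 0.3]]]}}

```text
time_s: 8.62
position: [0.4395, 0.3045, 0.0975]
tool_rot: [[-0.001, 1.0, -0.002], [1.0, 0.001, -0.001], [-0.001, -0.002, -1.0]]
ft_force: [0.2, 0.6, 0.4]
grip_width: 0.0555
gripper_force: 0.0
```

```bash
python3 - <<'E'
from h import *
a=optics.get_image("side"); 
cv2.imwrite("pics/a2.png",cv2.resize(a["image"][200:340,120:300,::-1],(720,560)))
E
```

```text
(no output)
```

View pics/a2.png

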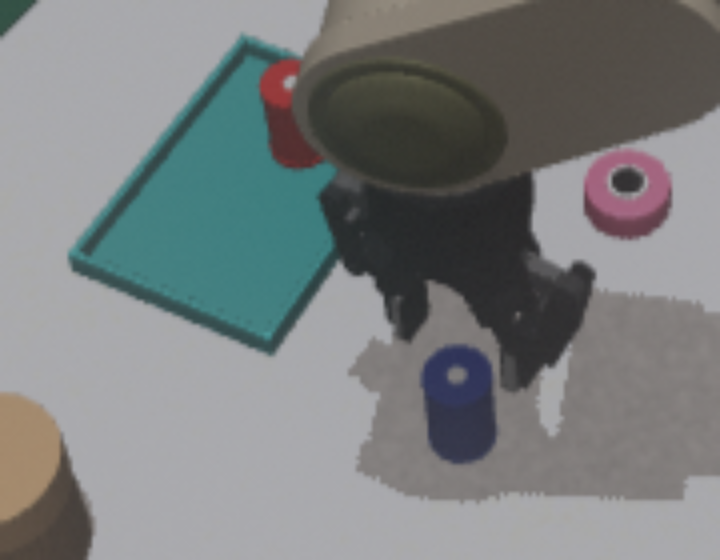

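The red spool stands upright in the teal tray at about (290,110). The open fingers straddle the blue spool (457,375).

>>> {"name": "send_rows", "arguments": {"deltas": [[[0, 0, 0.025, 0, 0, 0, 0.3], [0, 0, 0.02, 0, 0, 0, 0.3], [0, 0, 0.01, 0, 0, 0, 0.3], [0, 0, 0, 0, 0, 0, 0.3], [0, 0, 0, 0, 0, 0, -0.5], [0, 0, 0, 0, 0, 0, -0.5], [0, 0, 0, 0, 0, 0, -0.5]]]}}

```text
time_s: 9.55
position: [0.4407, 0.3048, 0.0443]
tool_rot: [[-0.001, 1.0, 0.002], [1.0, 0.001, 0.001], [0.001, 0.002, -1.0]]
ft_force: [-0.2, -0.6, 6.0]
grip_width: 0.0354
gripper_force: 30.0
```

>>> {"name": "send_rows", "arguments": {"deltas": [[[0, 0, 0, 0, 0, 0, -0.5], [0, 0, -0.02, 0, 0, 0, -0.5], [0, 0, -0.04, 0, 0, 0, -0.5], [-0.005, 0.025, -0.02, 0, 0, 0, -0.5], [-0.01, 0.045, 0, 0, 0, 0, -0.5], [-0.01, 0.045, 0, 0, 0, 0, -0.5], [-0.01, 0.045, 0, 0, 0, 0, -0.5], [0, 0.021, 0.02, 0, 0, 0, -0.5], [0, 0, 0.03, 0, 0, 0, -0.5], [0, 0, 0.015, 0, 0, 0, -0.5], [0, 0, 0, 0, 0, 0, -0.5], [0, 0, 0, 0, 0, 0, -0.5]]]}}

```text
time_s: 11.05
position: [0.6216, 0.2701, 0.0597]
tool_rot: [[-0.001, 1.0, 0.002], [1.0, 0.001, 0.0], [0.0, 0.002, -1.0]]
ft_force: [0.6, 0.4, -0.7]
grip_width: 0.0355
gripper_force: 30.1
```

>>> {"name": "send_rows", "arguments": {"deltas": [[[0, 0, 0.008, 0, 0, 0, -0.5], [0, 0, 0.0035, 0, 0, 0, -0.5], [0, 0, 0, 0, 0, 0, -0.5], [0, 0, 0, 0, 0, 0, 0], [0, 0, 0, 0, 0, 0, 0.3], [0, 0, 0, 0, 0, 0, 0.3], [0, 0, -0.02, 0, 0, 0, 0.3], [0, 0, -0.04, 0, 0, 0, 0.3], [0, 0, -0.03, 0, 0, 0, 0.3], [-0.02, -0.03, 0, 0, 0, 0, 0.7], [-0.035, -0.047, 0, 0, 0, 0, 0.7], [-0.035, -0.047, 0, 0, 0, 0, 0.7]]]}}

```text
time_s: 12.55
position: [0.4957, 0.1788, 0.1367]
tool_rot: [[-0.001, 1.0, 0.0], [1.0, 0.001, -0.0], [-0.0, 0.0, -1.0]]
ft_force: [1.1, -0.4, -0.5]
grip_width: 0.0725
gripper_force: 0.0
```

>>> {"name": "send_rows", "arguments": {"deltas": [[[-0.035, -0.047, 0, 0, 0, 0, 0.7], [-0.0105, -0.015, 0.02, 0, 0, 0, 0.7], [0, 0, 0.02, 0, 0, 0, 0.7], [0, 0, 0.01, 0, 0, 0, 0.7], [0, 0, 0, 0, 0, 0, 0.7]]]}}

```text
time_s: 13.18
position: [0.4354, 0.1342, 0.0865]
tool_rot: [[-0.001, 1.0, -0.001], [1.0, 0.001, -0.0], [-0.0, -0.001, -1.0]]
ft_force: [0.2, -0.3, 0.9]
grip_width: 0.0726
gripper_force: 0.0
```

```bash
python3 - <<'E'
from h import *
a=optics.get_image("side"); 
cv2.imwrite("pics/a3.png",cv2.resize(a["image"][170:310,130:330,::-1],(800,560)))
E
```

```text
(no output)
```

View pics/a3.png

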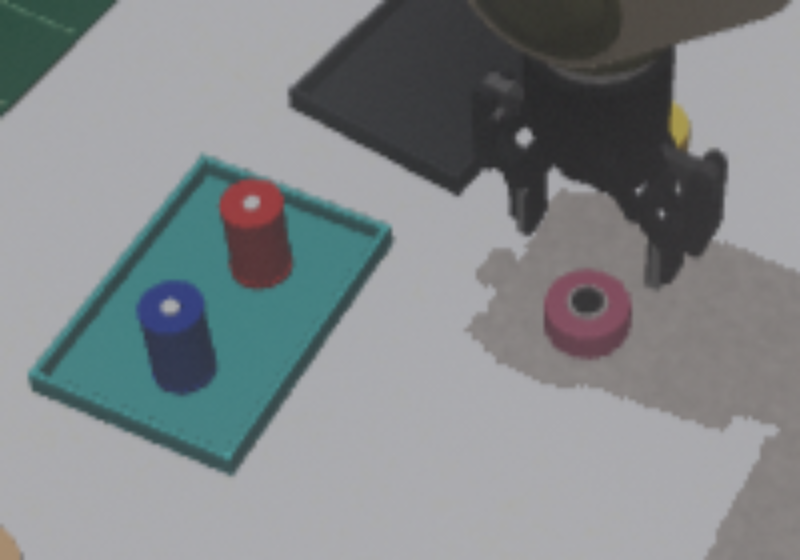

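Both spools stand upright in the teal tray: red (252,205), blue (170,305). The fingers at (530,225) and (657,280) are centred above the pink tape (587,305).

>>> {"name": "send_rows", "arguments": {"deltas": [[[0, 0, 0.025, 0, 0, 0, 0.7], [0, 0, 0.02, 0, 0, 0, 0.7], [0, 0, 0.01, 0, 0, 0, 0.7], [0, 0, 0.003, 0, 0, 0, 0.7], [0, 0, 0, 0, 0, 0, 0.7], [0, 0, 0, 0, 0, 0, 0.1], [0, 0, 0, 0, 0, 0, -0.1], [0, 0, 0, 0, 0, 0, -0.1], [0, 0, 0, 0, 0, 0, -0.1]]]}}

```text
time_s: 14.35
position: [0.4356, 0.1342, 0.0296]
tool_rot: [[-0.001, 1.0, 0.001], [1.0, 0.001, 0.0], [0.0, 0.001, -1.0]]
ft_force: [-0.9, 0.1, 6.4]
grip_width: 0.0486
gripper_force: 30.1
```

>>> {"name": "send_rows", "arguments": {"deltas": [[[0, 0, -0.02, 0, 0, 0, -0.1], [0, 0, -0.03, 0, 0, 0, -0.1], [-0.02, 0.01, -0.03, 0, 0, 0, -0.1], [-0.046, 0.021, 0, 0, 0, 0, -0.1], [-0.046, 0.021, 0, 0, 0, 0, -0.1], [-0.046, 0.021, 0, 0, 0, 0, -0.1], [-0.046, 0.021, 0, 0, 0, 0, -0.1], [-0.046, 0.021, 0, 0, 0, 0, -0.1], [-0.046, 0.021, 0, 0, 0, 0, -0.1], [-0.025, 0.0114, 0.02, 0, 0, 0, -0.1], [0, 0, 0.03, 0, 0, 0, -0.1], [0, 0, 0.01, 0, 0, 0, -0.1]]]}}

```text
time_s: 15.85
position: [0.5822, -0.1865, 0.0474]
tool_rot: [[-0.001, 1.0, -0.003], [1.0, 0.001, 0.001], [0.001, -0.003, -1.0]]
ft_force: [0.2, -0.4, -0.4]
grip_width: 0.0488
gripper_force: 31.4
```

>>> {"name": "send_rows", "arguments": {"deltas": [[[0, 0, 0.01, 0, 0, 0, -0.1], [0, 0, 0, 0, 0, 0, -0.1], [0, 0, 0, 0, 0, 0, -0.1]]]}}

```text
time_s: 16.23
position: [0.5834, -0.1867, 0.0397]
tool_rot: [[-0.001, 1.0, 0.001], [1.0, 0.001, -0.001], [-0.001, 0.001, -1.0]]
ft_force: [0.7, -0.2, 0.1]
grip_width: 0.0487
gripper_force: 31.4
```

>>> {"name": "send_rows", "arguments": {"deltas": [[[0, 0, 0.004, 0, 0, 0, -0.1], [0, 0, 0.0025, 0, 0, 0, -0.1], [0, 0, 0, 0, 0, 0, -0.1], [0, 0, 0, 0, 0, 0, 0.3], [0, 0, 0, 0, 0, 0, 0.5], [0, 0, 0, 0, 0, 0, 0.5], [0, 0, -0.02, 0, 0, 0, 0.5], [0, 0, -0.03, 0, 0, 0, 0.5], [0, 0, -0.02, 0, 0, 0, 0.7], [0.03, -0.02, 0, 0, 0, 0, 0.7], [0.045, -0.03, 0, 0, 0, 0, 0.7], [0.045, -0.03, 0, 0, 0, 0, 0.7]]]}}

```text
time_s: 17.73
position: [0.5019, -0.0657, 0.1022]
tool_rot: [[-0.0, 1.0, 0.0], [1.0, 0.0, 0.0], [0.0, 0.0, -1.0]]
ft_force: [0.3, 0.8, 0.7]
grip_width: 0.0727
gripper_force: 0.0
```

>>> {"name": "send_rows", "arguments": {"deltas": [[[0.04, -0.025, 0, 0, 0, 0, 0.7], [0.0225, -0.0105, 0.01, 0, 0, 0, 0.7], [0, 0, 0.01, 0, 0, 0, 0.7], [0, 0, 0, 0, 0, 0, 0.7]]]}}

```text
time_s: 18.23
position: [0.4677, -0.0049, 0.0818]
tool_rot: [[-0.001, 1.0, -0.001], [1.0, 0.001, 0.0], [0.0, -0.001, -1.0]]
ft_force: [-0.3, 0.8, 0.4]
grip_width: 0.0726
gripper_force: 0.0
```

```bash
python3 - <<'E'
from h import *
a=optics.get_image("side"); 
cv2.imwrite("pics/a4.png",cv2.resize(a["image"][90:240,210:410,::-1],(800,600)))
E
```

```text
(no output)
```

View pics/a4.png

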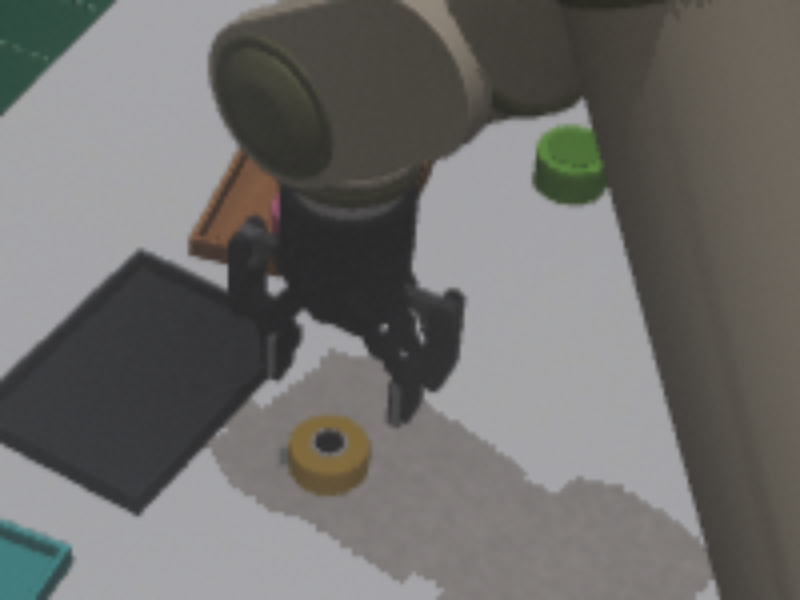

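The fingers at (275,365) and (400,410) are centred above the yellow tape (330,445), its tab at (285,455). The tape is clear of the grey tray.

>>> {"name": "send_rows", "arguments": {"deltas": [[[0, 0, 0.025, 0, 0, 0, 0.7], [0, 0, 0.015, 0, 0, 0, 0.7], [0, 0, 0.01, 0, 0, 0, 0.7], [0, 0, 0.0035, 0, 0, 0, 0.7], [0, 0, 0, 0, 0, 0, 0.7], [0, 0, 0, 0, 0, 0, 0.1], [0, 0, 0, 0, 0, 0, -0.1], [0, 0, 0, 0, 0, 0, -0.1], [0, 0, 0, 0, 0, 0, -0.1]]]}}

```text
time_s: 19.4
position: [0.4677, -0.0044, 0.0296]
tool_rot: [[-0.001, 1.0, 0.001], [1.0, 0.001, -0.001], [-0.001, 0.001, -1.0]]
ft_force: [-0.6, -0.1, 5.1]
grip_width: 0.0489
gripper_force: 30.3
```

>>> {"name": "send_rows", "arguments": {"deltas": [[[0, 0, -0.02, 0, 0, 0, -0.1], [0, 0, -0.03, 0, 0, 0, -0.1], [-0.02, 0.01, -0.03, 0, 0, 0, -0.1], [-0.043, 0.021, 0, 0, 0, 0, -0.1], [-0.043, 0.021, 0, 0, 0, 0, -0.1], [-0.043, 0.021, 0, 0, 0, 0, -0.1], [-0.043, 0.021, 0, 0, 0, 0, -0.1], [-0.043, 0.021, 0, 0, 0, 0, -0.1], [-0.027, 0.0133, 0, 0, 0, 0, -0.1], [0, 0, 0.03, 0, 0, 0, -0.1], [0, 0, 0.03, 0, 0, 0, -0.1], [0, 0, 0.01, 0, 0, 0, -0.1]]]}}

```text
time_s: 20.9
position: [0.5952, -0.2657, 0.0372]
tool_rot: [[-0.001, 1.0, -0.003], [1.0, 0.001, 0.002], [0.002, -0.003, -1.0]]
ft_force: [-0.1, 0.7, -0.8]
grip_width: 0.0485
gripper_force: 31.6
```

>>> {"name": "send_rows", "arguments": {"deltas": [[[0, 0, 0, 0, 0, 0, -0.1], [0, 0, 0, 0, 0, 0, -0.1]]]}}

```text
time_s: 21.15
position: [0.5964, -0.2665, 0.0402]
tool_rot: [[-0.001, 1.0, 0.002], [1.0, 0.001, -0.001], [-0.001, 0.002, -1.0]]
ft_force: [0.5, 0.3, -0.6]
grip_width: 0.0487
gripper_force: 31.6
```

>>> {"name": "send_rows", "arguments": {"deltas": [[[0, 0, 0.004, 0, 0, 0, -0.1], [0, 0, 0.003, 0, 0, 0, -0.1], [0, 0, 0, 0, 0, 0, -0.1], [0, 0, 0, 0, 0, 0, 0.3], [0, 0, 0, 0, 0, 0, 0.5], [0, 0, 0, 0, 0, 0, 0.5], [0, 0, -0.02, 0, 0, 0, 0.5], [0, 0, -0.03, 0, 0, 0, 0.5], [0, 0, -0.02, 0, 0, 0, 0.75], [-0.01, -0.03, 0, 0, 0, 0, 0.75], [-0.016, -0.045, 0, 0, 0, 0, 0.75], [-0.016, -0.045, 0, 0, 0, 0, 0.75]]]}}

```text
time_s: 22.65
position: [0.4747, -0.3085, 0.1017]
tool_rot: [[-0.002, 1.0, 0.0], [1.0, 0.002, -0.0], [-0.0, 0.0, -1.0]]
ft_force: [0.2, -1.1, -0.8]
grip_width: 0.0746
gripper_force: 0.0
```

>>> {"name": "send_rows", "arguments": {"deltas": [[[-0.014, -0.033, 0, 0, 0, 0, 0.75], [0, 0, 0.01, 0, 0, 0, 0.75], [0, 0, 0.01, 0, 0, 0, 0.75], [0, 0, 0, 0, 0, 0, 0.75]]]}}

```text
time_s: 23.15
position: [0.4434, -0.3216, 0.0807]
tool_rot: [[-0.002, 1.0, -0.001], [1.0, 0.002, 0.001], [0.001, -0.001, -1.0]]
ft_force: [0.7, 0.6, -0.6]
grip_width: 0.0747
gripper_force: 0.0
```

```bash
python3 - <<'E'
from h import *
a=optics.get_image("side"); 
cv2.imwrite("pics/a5.png",cv2.resize(a["image"][50:200,230:430,::-1],(800,600)))
E
```

```text
(no output)
```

View pics/a5.png

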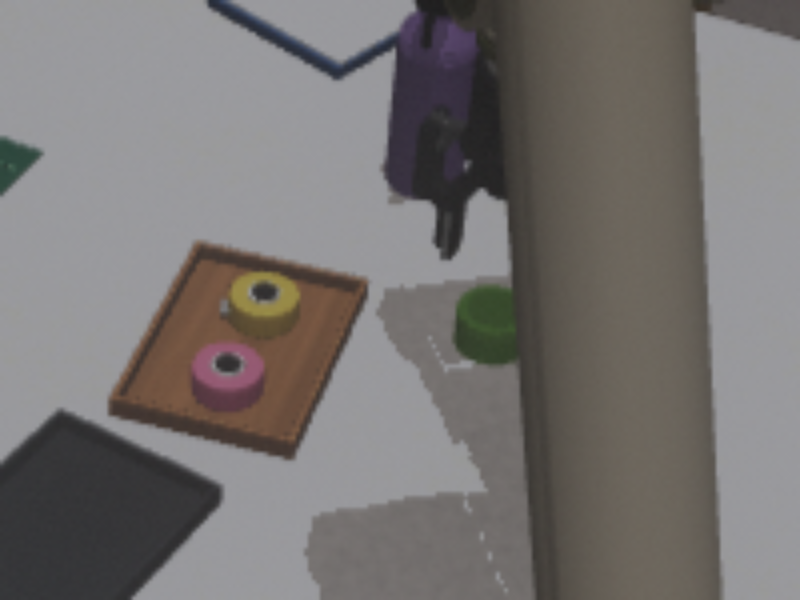

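Both tapes lie flat side by side in the wooden tray: yellow (265,300), pink (228,370). The far finger at (447,245) is in line above the tin (490,320).

>>> {"name": "send_rows", "arguments": {"deltas": [[[0, 0, 0.025, 0, 0, 0, 0.75], [0, 0, 0.015, 0, 0, 0, 0.75], [0, 0, 0.01, 0, 0, 0, 0.75], [0, 0, 0, 0, 0, 0, 0.75], [0, 0, 0, 0, 0, 0, 0.2], [0, 0, 0, 0, 0, 0, 0], [0, 0, 0, 0, 0, 0, 0], [0, 0, 0, 0, 0, 0, 0]]]}}

```text
time_s: 24.2
position: [0.4433, -0.3227, 0.0327]
tool_rot: [[-0.001, 1.0, 0.001], [1.0, 0.001, -0.001], [-0.001, 0.001, -1.0]]
ft_force: [-0.2, 0.1, 6.2]
grip_width: 0.051
gripper_force: 31.7
```

>>> {"name": "send_rows", "arguments": {"deltas": [[[0, 0, -0.02, 0, 0, 0, 0], [0, 0, -0.03, 0, 0, 0, 0], [0.02, 0.01, -0.03, 0, 0, 0, 0], [0.045, 0.023, 0, 0, 0, 0, 0], [0.045, 0.023, 0, 0, 0, 0, 0], [0.045, 0.023, 0, 0, 0, 0, 0], [0.045, 0.023, 0, 0, 0, 0, 0], [0.045, 0.023, 0, 0, 0, 0, 0], [0.045, 0.023, 0, 0, 0, 0, 0], [0.025, 0.014, 0.02, 0, 0, 0, 0], [0, 0, 0.03, 0, 0, 0, 0], [0, 0, 0.015, 0, 0, 0, 0]]]}}

```text
time_s: 25.7
position: [0.604, -0.0068, 0.0454]
tool_rot: [[-0.002, 1.0, -0.002], [1.0, 0.002, 0.0], [0.0, -0.002, -1.0]]
ft_force: [0.1, 0.0, -0.9]
grip_width: 0.0509
gripper_force: 31.6
```

>>> {"name": "send_rows", "arguments": {"deltas": [[[0, 0, 0.003, 0, 0, 0, 0], [0, 0, 0, 0, 0, 0, 0], [0, 0, 0, 0, 0, 0, 0]]]}}

```text
time_s: 26.08
position: [0.605, -0.0075, 0.0448]
tool_rot: [[-0.001, 1.0, 0.002], [1.0, 0.001, -0.0], [-0.0, 0.002, -1.0]]
ft_force: [0.7, -0.6, -1.1]
grip_width: 0.0509
gripper_force: 31.6
```

Target height is 0.037: lower, release, lift away and back off toward the robot.

>>> {"name": "send_rows", "arguments": {"deltas": [[[0, 0, 0.005, 0, 0, 0, 0], [0, 0, 0.003, 0, 0, 0, 0], [0, 0, 0, 0, 0, 0, 0], [0, 0, 0, 0, 0, 0, 0.4], [0, 0, 0, 0, 0, 0, 0.55], [0, 0, 0, 0, 0, 0, 0.55], [0, 0, -0.02, 0, 0, 0, 0.55], [0, 0, -0.04, 0, 0, 0, 0.55], [0, 0, -0.04, 0, 0, 0, 0.55], [0, -0.05, -0.03, 0, 0, 0, 0.55], [0, -0.05, -0.03, 0, 0, 0, 0.55], [0, -0.05, 0, 0, 0, 0, 0.55]]]}}

```text
time_s: 27.58
position: [0.4538, -0.0074, 0.1975]
tool_rot: [[-0.001, 1.0, 0.004], [1.0, 0.001, -0.001], [-0.001, 0.004, -1.0]]
ft_force: [-0.0, -0.4, 1.1]
grip_width: 0.0662
gripper_force: 0.0
```

>>> {"name": "send_rows", "arguments": {"deltas": [[[0, -0.05, 0, 0, 0, 0, 0.55], [0, 0, 0, 0, 0, 0, 0.55], [0, 0, 0, 0, 0, 0, 0.55], [0, 0, 0, 0, 0, 0, 0.55]]]}}

```text
time_s: 28.08
position: [0.4056, -0.0076, 0.1958]
tool_rot: [[-0.001, 1.0, 0.0], [1.0, 0.001, -0.0], [-0.0, 0.0, -1.0]]
ft_force: [0.6, 0.2, -0.3]
grip_width: 0.0662
gripper_force: 0.0
```

```bash
python3 - <<'E'
from h import *
a=optics.get_image("side");b=optics.get_image("top"); np.set_printoptions(precision=4,suppress=True)
cv2.imwrite("pics/a6.png",cv2.resize(a["image"][20:360,80:400,::-1],(564,600)))
for k,xy,z in [('red',(.625,.19),.06),('blue',(.621,.27),.06),('yellow',(.596,-.266),.026),('pink',(.583,-.187),.026),('green',(.605,-.008),.034)]: print(k,top_at(b,xy,z,.038))
E
```

```text
red (array([0.6202, 0.1885]), (13.727922439575195, 13.020814895629883), np.float64(0.05913141644995361), array([0.6205, 0.189 ]))
blue (array([0.6166, 0.271 ]), (13.020814895629883, 13.020814895629883), np.float64(0.058946045065657864), array([0.6166, 0.271 ]))
yellow (array([ 0.592 , -0.2657]), (17.0, 18.0), np.float64(0.02572968221891464), array([ 0.5915, -0.265 ]))
pink (array([ 0.5792, -0.1853]), (17.0, 18.0), np.float64(0.02535214388859123), array([ 0.5792, -0.1857]))
green (array([ 0.5997, -0.0086]), (19.0, 19.0), np.float64(0.0333037273300011), array([ 0.5997, -0.0086]))
```

View pics/a6.png

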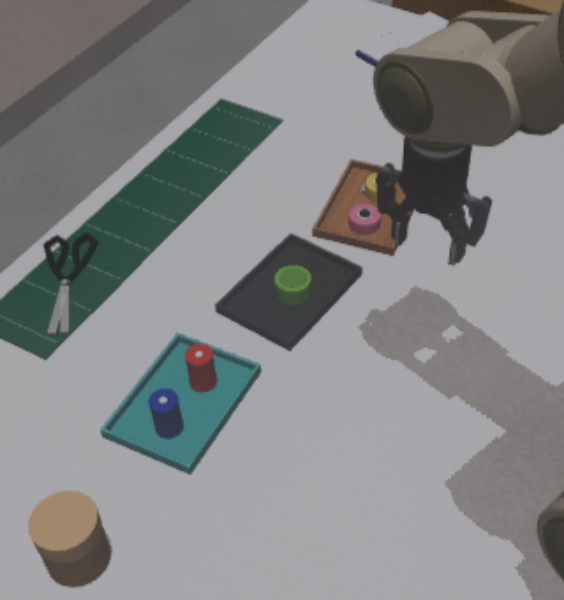

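The spools stand at (200,355) and (165,400) in teal, the tin at (293,280) in grey, and the tapes at (375,185) and (365,217) in wood. Every measured top is within 1.1 mm of resting height, and the gripper is clear. Handing in.

```bash
python3 -c "
from rig import env
print(env.close_job())"
```

```text
the job is handed in; nothing more can be done
None
```

I handed the job in at about 28 s: both spools stand upright in the teal tray, both tapes lie flat side by side in the wooden tray, the tin is upright in the grey tray, and the arm never went near the bottle or canister.

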